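Shut the block heater's shield and start its programme

TASK

Slide the clear shield of the block heater fully shut over the tubes; only then start the programme on the controller by pressing three keys one at a time, each right down and let up again: the round key, then the square key, then the long bar key. Do not press the triangle or the plus-shaped key, leave the shield shut, and leave the other things on the bench where they stand.

Things in the scene. Friction and masses are not known exactly. Their poses are not given: they have to be found in the camera images.
- heater: white block heater, fixed to the bench: box 190 mm (its x) by 270 mm (its y) by 80 mm high, holding nine capped glass tubes that stand up to 118 mm above the bench in its +y half. Origin: centre of its underside; y runs along the shield's track
- shield (a joint): travel in m of the heater's clear sliding shield along the heater's +y: 0 parked over the -y half (tubes bare), 0.12 fully shut over the tubes, at its stop. It starts partly or fully open, takes about 2.5 N to slide and stays where it is left
- shield_handle (a point): middle of the shield's black handle bar, 169 mm above the bench, moving with the shield (axes as the heater's). The bar is 100 mm long along the heater's x, 14 mm wide (heater's y), 12 mm high, on two posts 86 mm apart; the shield's flat clear top, 172 by 124 mm, lies 34 mm below the bar's middle
- controller: white heater controller, fixed to the bench: 200 mm (its x) by 220 mm (its y). Flat grey key deck 50 mm above the bench; behind it, from 40 mm on the +x side of its middle, a raised display 85 mm high. Five raised off-white keys in two rows: rear row from +y to -y square, triangle, round; front row (-x, nearer the robot) cross, long bar. Origin: centre of its underside
- key_round_top (a point): centre of the top of the round key, 32 mm across; rear row, -y end: x 10 mm, y -65 mm in the controller's frame. Off-white like the other keys; its top stands 10 mm above the key deck (60 mm above the bench) when up
- key_square_top (a point): centre of the top of the square key, 28 mm wide; rear row, +y end: x 10 mm, y 65 mm in the controller's frame. Off-white like the other keys; its top stands 10 mm above the key deck (60 mm above the bench) when up
- key_bar_top (a point): centre of the top of the long bar key, 85 mm along the controller's y by 24 mm; front row: x -55 mm, y -35 mm in the controller's frame. Off-white like the other keys; its top stands 10 mm above the key deck (60 mm above the bench) when up
- key_triangle_top (a point): centre of the top of the triangular key, about 36 mm, not to be pressed; rear row, middle: x 10 mm, y 0. Off-white like the other keys; its top stands 10 mm above the key deck (60 mm above the bench) when up
- key_cross_top (a point): centre of the top of the plus-shaped key, 34 mm across, not to be pressed; front row, +y end: x -55 mm, y 65 mm. Off-white like the other keys; its top stands 10 mm above the key deck (60 mm above the bench) when up
- key_square (a joint): travel in m of the square key: 0 up, grows as it is pressed straight down, 0.006 at its stop. Spring return: about 1.5 N starts it, 5 N holds it fully down
- key_triangle (a joint): travel in m of the triangle key: 0 up, grows as it is pressed straight down, 0.006 at its stop. Spring return: about 1.5 N starts it, 5 N holds it fully down
- key_round (a joint): travel in m of the round key: 0 up, grows as it is pressed straight down, 0.006 at its stop. Spring return: about 1.5 N starts it, 5 N holds it fully down
- key_cross (a joint): travel in m of the cross key: 0 up, grows as it is pressed straight down, 0.006 at its stop. Spring return: about 1.5 N starts it, 5 N holds it fully down
- key_bar (a joint): travel in m of the bar key: 0 up, grows as it is pressed straight down, 0.006 at its stop. Spring return: about 1.5 N starts it, 5 N holds it fully down
- tube_rack: loose grey open rack with eight compartments, 80 by 130 by 50 mm, behind (+x of) the heater; origin: centre of its underside. Leave alone
- reagent: loose amber bottle, 66 mm across, 150 mm high, behind the controller; origin: centre of its underside. Leave alone
- beaker: loose clear beaker, 64 mm across, 85 mm high, beside the controller (-y side); origin: centre of its underside. Leave alone
- jar: loose glass jar, 56 mm across, 95 mm high, beside the heater (-y side); origin: centre of its underside. Leave alone

How it is judged:
By the outcome, as a careful person would: the job done as asked, in the order asked, and still so for the second after the job is handed in, with the robot touching nothing.
It also fails if it takes over 58 s, if anything falls off the work surface, if the arm or the gripper's body presses on something with over 40 N, if the wrist force passes 120 N, or if a joint passes its speed limit or range.

ROBOT

A 6-joint arm with a two-finger parallel gripper is mounted at the origin on the work surface. World frame = base frame: x ahead of the robot, y to its left, z up, the work surface at z = 0. Lengths are in mm, angles in rad, forces in N, time in s.
With the tool pointing down it reaches from about 300 to 825 mm from the base axis. Payload 5.4 kg.
Tool frame: the origin (TCP) lies on the mounting face of the last link; the fingertips stand 190 mm ahead of it and the grasp point (between the pads) lies 171 mm ahead of it (arm.tcp_to_tips is the distance from the TCP to the fingertips, in mm); z points along the fingers, y is the line along which they close (so a half turn about z gives the same grasp; the last joint's range is limited). The gripper opens to 92 mm and grips with 3 to 60 N. Pads are 20 mm wide; open, the fingers measure 128 mm over their backs; the gripper's body (75 mm by 189 mm) begins 69 mm behind the grasp point.
Start: joints at [-1.346, 0.158, 1.597, -0, 1.386, -0.21], TCP at [242.182, -521.493, 404.701] pointing down, gripper open.
Joint ranges: [-2.91, 2.91], [-0.94, 2.29], [0.18, 2.7], [-1.29, 4.43], [0.17, 2.64], [-3, 3]. Speed limits (rad/s): [2.57, 2.57, 3.14, 3.14, 3.14, 3.14].

INTERFACE

Orientations are given as a rotation vector (axis times angle).
In Python, from bench import arm gives the robot as it stands.
- The arm moves only by the tool send_rows, never from a script. Its arguments are lists of equal length, an entry for each row: "fingers": the opening, from 0 (shut) to 1 (fully open); "dp": the shift along the tool's x, y, z in mm, a list of three; "delta_rot": the turn, a rotation vector about the tool's x, y, z in rad, a list of three. In form: {"fingers": [fingers, ...], "dp": [[dx, dy, dz], ...], "delta_rot": [[rx, ry, rz], ...]}. A call has 1 to 20 rows; each row shifts and turns the commanded pose from where the row before left it, along the tool's axes as they then stand; what a row does not reach is not made up. A row lasts 1/12 s, in which the tool goes at most 41.7 mm and 7.16 degrees, less where a joint would pass 70% of its speed; a pose out of reach is approached as far as the arm can. A call is refused whole if a number of a shift passes 41.7 or a number of a turn 0.125, either way. A call with a gripper value outside its range is refused whole. The fingers move at their own pace and stop on an object; "force" is the grip in N (left out, the last holds). Time passes only in rows, so rows that do not move let the fingers close. It gives the time, the measured TCP pose, the force, the opening and the grip force at its end, in the units of the state.
- arm.sense(): the state, without advancing time (a new reading comes with each control period).
- arm.grab_frame(name): name is "side" or "top" or "wrist"; returns (picture, depth): 480x640x3 uint8, blue, green, red; 480x640 float32, mm along the optical axis (not along the pixel's ray), 0 where there is no reading.
- arm.camera_params(name): a dict with "fx", "fy", "cx", "cy" (pixels), "k1" (the pictures are not rectified: a ray, as slopes to the right and down, at radius r is drawn at 1 + k1 r^2 times it, then the intrinsics apply), "origin" and "rotation" of the camera in the world; the wrist camera has in their place "T_tool_cam" (4x4, takes a point from camera to tool coordinates, whose origin is the TCP and whose axes are the flange's). Camera axes: x right, y down, z forward; pixel columns grow to the right and rows downward; lengths in mm; the calibration is good to about 2 mm. A picture is of the moment at which its call begins: read the wrist's pose just before it. camera_params takes no time and is no camera call.
- arm.finish_job(): hands the job in; it is judged then, once.
The state is a dict: "time_s": time; "joint_positions": joint angles; "dq": joint speeds; "joint_torque": joint torques, N m; "ee_pos": TCP position; "tcp_rot": TCP orientation; "ft_force": force on the tool from outside, world axes, zero at the start; "torque": the same for the moment, N m; "opening": finger opening in mm; "finger_force": force on a finger pad.
Only numpy, scipy, OpenCV 4.12 (cv2) and the standard library are available. Lean on these libraries where they do the work, as an engineer would, in place of code of your own. Each camera call takes 0.05 s, during which the arm holds its last target. There are 200 camera calls.

## Working session

There is one attempt and no reset: what is moved stays moved. The work goes in short steps, Python scripts to look and compute and a tool call to move; the robot and the scene stay as the last step left them, time stands still between calls to the robot, and variables do not carry over. Pictures are saved under pics/ and viewed, at most 10 in all, crops included, and the job is handed in when it is done.

Besides the shell and the picture viewer there is one more tool, called after "Call:" by a JSON object that holds its "name" and its "arguments", one argument or row to a line. send_rows: Moves the arm, as the interface text tells. Its arguments: {"type":"object","properties":{"fingers":{"type":"array"},"dp":{"type":"array"},"delta_rot":{"type":"array"},"force":{"type":"number"}},"required":["fingers","dp","delta_rot"]}

```bash
mkdir -p pics; ls
python3 - <<'E'
from bench import arm
import cv2,numpy as np
s=arm.sense();print(s)
for n in("top","side"):
    p,d=arm.grab_frame(n);cv2.imwrite(f"pics/{n}0.png",p);np.save(f"{n}d.npy",d);print(arm.camera_params(n))
print(arm.camera_params("wrist"),arm.tcp_to_tips)
E
```

```text
pics
{'time_s': 0.0, 'joint_positions': array([-1.34610909e+00,  1.59066462e-01,  1.59823597e+00, -3.96375135e-05,
        1.38618957e+00, -2.10062697e-01]), 'dq': array([ 0.00084444,  0.00023396, -0.00134862,  0.00014792,  0.00034801,
       -0.00013555]), 'joint_torque': array([-1.14987815e-03, -3.85572982e+01, -3.22105622e+01,  7.00680795e-02,
        3.80580418e-02, -1.51642585e-04]), 'ee_pos': array([ 242.11279625, -521.23603375,  403.70692864]), 'tcp_rot': array([-3.06580459e+00, -6.77139861e-01,  8.29577400e-05]), 'ft_force': array([-0.32158949, -0.79388653, -0.37824382]), 'torque': array([-0.01968938, -0.01641317, -0.00812403]), 'finger_force': 0.0, 'opening': 92.15229605346931}
{'fx': 519.1355128352349, 'fy': 519.1355128352349, 'cx': 323.9482903227661, 'cy': 234.33302347303794, 'k1': -0.03995735867394378, 'origin': array([ 527.70163686,  -52.4347261 , 1220.41722582]), 'rotation': array([-2.16316008,  2.20976143, -0.08901134])}
{'fx': 467.5739072938133, 'fy': 467.5739072938133, 'cx': 316.01144229875104, 'cy': 239.11976461783573, 'k1': -0.05235445823347908, 'origin': array([215.31283298, 630.81036643, 697.85656299]), 'rotation': array([-0.62713823,  2.54219015, -1.27010676])}
{'fx': 336.7594124884265, 'fy': 336.7594124884265, 'cx': 325.5289882653844, 'cy': 240.73076150881533, 'k1': -0.007597408548199933, 'T_tool_cam': array([[-7.70870553e-04, -9.63832023e-01, -2.66509358e-01,
         7.40558495e+01],
       [ 9.99999538e-01, -8.95998100e-04,  3.47910726e-04,
        -1.75571587e-02],
       [-5.74119377e-04, -2.66508967e-01,  9.63832268e-01,
         1.78577589e+01],
       [ 0.00000000e+00,  0.00000000e+00,  0.00000000e+00,
         1.00000000e+00]])} 190.1
```

View pics/top0.png

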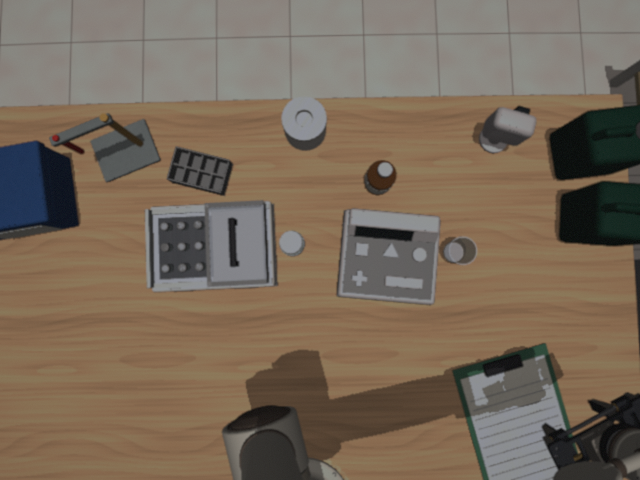

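View pics/side0.png

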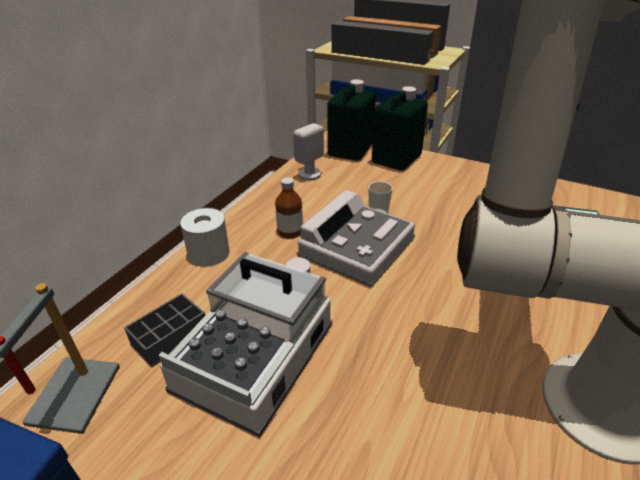

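The top view shows the heater around (210,245), with its tubes on the left (+y) and the dark handle at (233,243). The controller keys are square (362,249), triangle (391,250), round (420,254), cross (359,278) and bar (404,282). The side view agrees: the shield is parked and the tubes are bare.

```bash
cat > h.py <<'E'
import cv2,numpy as np
from scipy.spatial.transform import Rotation as R
from bench import arm
def cast(n,uv,z,pose=None):
    """pixels -> world points on plane z"""
    c=arm.camera_params(n)
    K=np.array([[c['fx'],0,c['cx']],[0,c['fy'],c['cy']],[0,0,1]])
    n_=cv2.undistortPoints(np.float64(uv).reshape(-1,1,2),K,np.array([c['k1'],0,0,0.])).reshape(-1,2)
    d=np.c_[n_,np.ones(len(n_))]
    if n=="wrist":
        T=np.eye(4);T[:3,:3]=R.from_rotvec(pose['tcp_rot']).as_matrix();T[:3,3]=pose['ee_pos']
        T=T@c['T_tool_cam'];Rm,o=T[:3,:3],T[:3,3]
    else: Rm,o=R.from_rotvec(c['rotation']).as_matrix(),c['origin']
    d=d@Rm.T
    return o+d*((z-o[2])/d[:,2])[:,None]
def blobs(mask,amin,amax):
    k,l,st,ce=cv2.connectedComponentsWithStats(mask.astype(np.uint8))
    return [(ce[i],st[i],l==i) for i in range(1,k) if amin<=st[i,4]<=amax]
E
python3 - <<'E'
from h import *
p=cv2.imread("pics/top0.png");d=np.load("topd.npy")
hsv=cv2.cvtColor(p,cv2.COLOR_BGR2HSV);g=p.max(2)
m=np.zeros(g.shape,bool);m[212:275,215:255]=g[212:275,215:255]<70
for c,s,l in blobs(m,60,2000):
    print("handle",c,s,cast("top",c,175)[0].round(1),"z med",1220-np.median(d[l]))
    r=cv2.minAreaRect(np.argwhere(l)[:,::-1].astype(np.float32));P=cast("top",cv2.boxPoints(r),175);print(P.round(0).tolist())
roi=g[235:300,345:432]
t,_=cv2.threshold(roi,0,255,cv2.THRESH_OTSU);print("otsu",t)
m=np.zeros(g.shape,bool);m[238:294,347:430]=g[238:294,347:430]>t
for c,s,l in blobs(m,40,800): print("key",c.round(1),s,cast("top",c,60)[0].round(1),"z",1220-np.median(d[l]))
E
```

```text
handle [232.41304348 241.73291925] [229 218  10  48 322] [594.7 124.7 175. ] z med 174.18445
[[643.0, 134.0, 175.0], [643.0, 117.0, 175.0], [548.0, 114.0, 175.0], [547.0, 130.0, 175.0]]
otsu 118.0
key [361.7 249. ] [356 243  13  13 143] [ 579.7 -144.9   60. ] z 59.17383
key [390.6 251.5] [383 244  15  13 115] [ 572.6 -209.7   60. ] z 58.999756
key [419.4 254.3] [413 248  14  14 148] [ 565.  -274.1   60. ] z 59.76831
key [359. 278.] [352 271  15  15 133] [ 515.1 -137.2   60. ] z 64.006714
key [403.7 282.1] [386 276  37  13 363] [ 503.9 -236.8   60. ] z 64.208496
```

Call:
{"name": "send_rows", "arguments": {
  "fingers": [0, 0, 0, 0, 0, 0, 0, 0, 0, 0, 0, 0, 0, 0, 0, 0, 0, 0, 0, 0],
  "dp": [
    [0, 0, 0],
    [0, 0, 0],
    [0, 0, 0],
    [0, 0, 0],
    [17.5, -30, 0],
    [17.5, -30, 0],
    [17.5, -30, 0],
    [17.5, -30, 0],
    [17.5, -30, 0],
    [17.5, -30, 0],
    [17.5, -30, 0],
    [17.5, -30, 0],
    [17.5, -30, 0],
    [17.5, -30, 0],
    [17.5, -30, 0],
    [17.5, -30, 0],
    [17.5, -30, 0],
    [17.5, -30, 0],
    [17.5, -30, 0],
    [17.5, -30, 0]
  ],
  "delta_rot": [
    [0, 0, 0.109],
    [0, 0, 0.109],
    [0, 0, 0.109],
    [0, 0, 0.108],
    [0, 0, 0],
    [0, 0, 0],
    [0, 0, 0],
    [0, 0, 0],
    [0, 0, 0],
    [0, 0, 0],
    [0, 0, 0],
    [0, 0, 0],
    [0, 0, 0],
    [0, 0, 0],
    [0, 0, 0],
    [0, 0, 0],
    [0, 0, 0],
    [0, 0, 0],
    [0, 0, 0],
    [0, 0, 0]
  ],
  "force": 20
}}

```text
time_s: 1.77
ee_pos: [522.7, -39.7, 404.3]
tcp_rot: [-3.141, 0.0, 0.001]
ft_force: [-0.1, -0.7, 0.1]
opening: 0.3
finger_force: 0.0
```

Call:
{"name": "send_rows", "arguments": {
  "fingers": [0, 0, 0, 0, 0, 0, 0],
  "dp": [
    [18, -30, 0],
    [18, -30, 0],
    [18, -30, 0],
    [18, -30, 0],
    [0, 0, 0],
    [0, 0, 0],
    [0, 0, 0]
  ],
  "delta_rot": [
    [0, 0, 0],
    [0, 0, 0],
    [0, 0, 0],
    [0, 0, 0],
    [0, 0, 0],
    [0, 0, 0],
    [0, 0, 0]
  ]
}}

```text
time_s: 2.35
ee_pos: [594.1, 78.2, 404.1]
tcp_rot: [3.141, 0.0, -0.002]
ft_force: [-0.8, 0.6, -0.5]
opening: 0.4
finger_force: 0.0
```

Run:
```python
from h import *
s=arm.sense();print(s['ee_pos'])
p,d=arm.grab_frame("wrist");cv2.imwrite("pics/w1.png",p);np.save("w1d.npy",d)
g=p.max(2)
for c,st,l in blobs(g<60,300,40000):
    print(c.round(),st,"depth",np.median(d[l]),cast("wrist",c,175,s)[0].round(1))
```

```text
[594.05860141  78.23729053 404.12178961]
[102.  28.] [  84    0   39   59 1514] depth 312.72784 [732.3 202.  175. ]
[142.  10.] [130   0  24  23 450] depth 313.88623 [741.3 178.5 175. ]
[177.  13.] [165   0  34  32 607] depth 314.89923 [739.4 159.3 175. ]
[213.  17.] [200   0  34  42 747] depth 311.4718 [737.7 139.6 175. ]
[236.  55.] [ 216    4   34   97 1120] depth 319.641 [718.8 128.4 175. ]
[137.  45.] [125  24  33  44 861] depth 319.9492 [723.8 183.4 175. ]
[171.  54.] [159  35  33  42 719] depth 321.25064 [719.1 165.2 175. ]
[203.  63.] [193  45  32  40 571] depth 324.4929 [714.4 147.1 175. ]
[224. 359.] [    0   184   312   254 19310] depth 72.14775 [521.3 150.8 175. ]
[591. 206.] [ 533  193  107   29 1855] depth 318.3039 [632.1 -91.3 175. ]
[326. 328.] [ 312  274   28   98 1989] depth 124.18782 [546.4  77.7 175. ]
[431. 376.] [  340   323   300   107 14974] depth 70.78803 [5.061e+02 3.000e-01 1.750e+02]
[313. 454.] [    0   392   640    88 27388] depth 58.28585 [433.8  87.5 175. ]
```

View pics/w1.png

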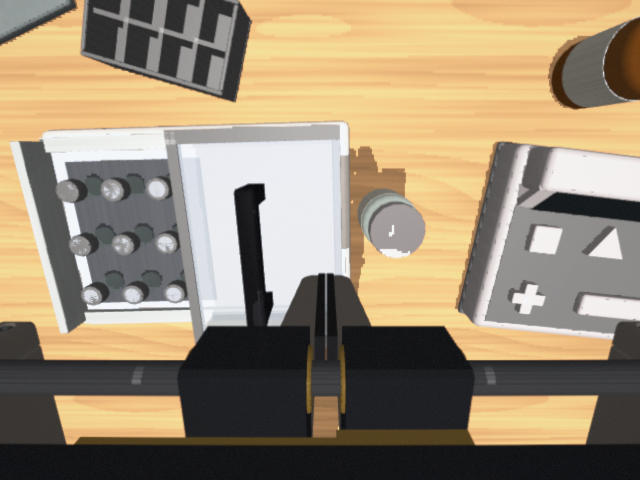

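The wrist view confirms the handle bar, running from about (250,190) to (258,325), with the closed fingers at (326,280) clear of its -y side. The tubes at upper left are bare.

Next I descend and push in +y.

Call:
{"name": "send_rows", "arguments": {
  "fingers": [0, 0, 0, 0, 0, 0, 0, 0],
  "dp": [
    [0, 0, 20],
    [0, 0, 20],
    [0, 0, 16],
    [0, 0, 10],
    [0, 0, 0],
    [0, -10, 0],
    [0, -10, 0],
    [0, 0, 0]
  ],
  "delta_rot": [
    [0, 0, 0],
    [0, 0, 0],
    [0, 0, 0],
    [0, 0, 0],
    [0, 0, 0],
    [0, 0, 0],
    [0, 0, 0],
    [0, 0, 0]
  ]
}}

```text
time_s: 3.07
ee_pos: [594.6, 100.2, 340.3]
tcp_rot: [-3.141, -0.002, -0.004]
ft_force: [0.8, 1.2, -0.1]
opening: 0.3
finger_force: 0.0
```

Call:
{"name": "send_rows", "arguments": {
  "fingers": [0, 0, 0, 0, 0, 0],
  "dp": [
    [0, -8, 0],
    [0, -8, 0],
    [0, -8, 0],
    [0, -8, 0],
    [0, -8, 0],
    [0, 0, 0]
  ],
  "delta_rot": [
    [0, 0, 0],
    [0, 0, 0],
    [0, 0, 0],
    [0, 0, 0],
    [0, 0, 0],
    [0, 0, 0]
  ]
}}

```text
time_s: 3.57
ee_pos: [594.1, 140.3, 338.7]
tcp_rot: [-3.14, -0.002, -0.0]
ft_force: [0.6, 0.4, 0.3]
opening: 0.5
finger_force: 0.0
```

Run:
```python
from h import *
print(arm.sense()['ft_force'])
p,d=arm.grab_frame("side");cv2.imwrite("pics/s2.png",p[220:460,100:420].repeat(2,0).repeat(2,1))
```

```text
[0.5716715  0.44988114 0.2750701 ]
```

View pics/s2.png

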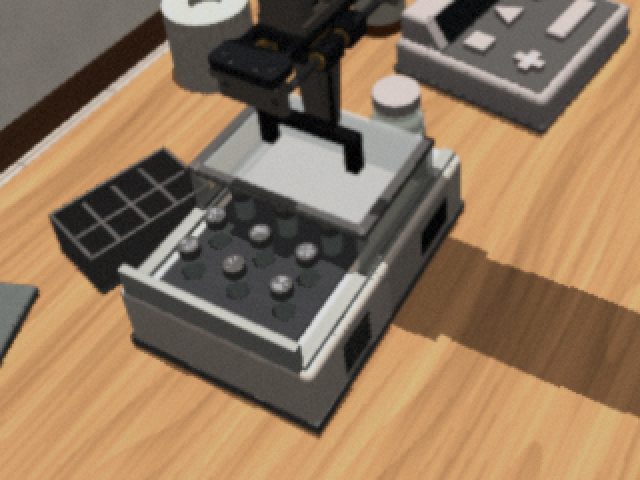

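The fingers are behind the bar and the shield has begun to slide. I'll keep pushing.

Call:
{"name": "send_rows", "arguments": {
  "fingers": [0, 0, 0, 0, 0, 0, 0, 0, 0, 0],
  "dp": [
    [0, -8, 0],
    [0, -8, 0],
    [0, -8, 0],
    [0, -8, 0],
    [0, -8, 0],
    [0, -8, 0],
    [0, -8, 0],
    [0, -8, 0],
    [0, -4, 0],
    [0, 0, 0]
  ],
  "delta_rot": [
    [0, 0, 0],
    [0, 0, 0],
    [0, 0, 0],
    [0, 0, 0],
    [0, 0, 0],
    [0, 0, 0],
    [0, 0, 0],
    [0, 0, 0],
    [0, 0, 0],
    [0, 0, 0]
  ]
}}

```text
time_s: 4.45
ee_pos: [594.4, 207.7, 338.8]
tcp_rot: [-3.14, -0.001, -0.002]
ft_force: [-0.5, 0.3, -0.3]
opening: 0.3
finger_force: 0.0
```

Call:
{"name": "send_rows", "arguments": {
  "fingers": [0, 0, 0, 0, 0],
  "dp": [
    [0, -3, 0],
    [0, -3, 0],
    [0, -3, 0],
    [0, -2, 0],
    [0, 0, 0]
  ],
  "delta_rot": [
    [0, 0, 0],
    [0, 0, 0],
    [0, 0, 0],
    [0, 0, 0],
    [0, 0, 0]
  ]
}}

```text
time_s: 4.87
ee_pos: [594.4, 217.7, 338.8]
tcp_rot: [-3.141, 0.0, -0.001]
ft_force: [-0.3, -1.1, -0.2]
opening: 0.4
finger_force: 0.5
```

Call:
{"name": "send_rows", "arguments": {
  "fingers": [0, 0, 0, 0],
  "dp": [
    [0, -2, 0],
    [0, -2, 0],
    [0, -2, 0],
    [0, -2, 0]
  ],
  "delta_rot": [
    [0, 0, 0],
    [0, 0, 0],
    [0, 0, 0],
    [0, 0, 0]
  ]
}}

```text
time_s: 5.2
ee_pos: [594.4, 224.3, 338.9]
tcp_rot: [3.137, -0.0, -0.001]
ft_force: [-2.8, -13.9, 4.0]
opening: 0.6
finger_force: 7.4
```

Call:
{"name": "send_rows", "arguments": {
  "fingers": [0, 0, 0],
  "dp": [
    [0, -2, 0],
    [0, -2, 0],
    [0, 0, 0]
  ],
  "delta_rot": [
    [0, 0, 0],
    [0, 0, 0],
    [0, 0, 0]
  ]
}}

```text
time_s: 5.45
ee_pos: [594.7, 225.7, 339.0]
tcp_rot: [3.13, -0.001, -0.003]
ft_force: [-4.3, -21.7, 5.1]
opening: 0.3
finger_force: 11.2
```

Call:
{"name": "send_rows", "arguments": {
  "fingers": [0, 0, 0, 0, 0, 0, 0, 0, 0, 0, 0, 0, 0],
  "dp": [
    [0, 5, 0],
    [0, 10, 0],
    [0, 10, 0],
    [0, 0, -30],
    [0, 0, -30],
    [0, 30, 0],
    [0, 40, 0],
    [0, 40, 0],
    [0, 40, 0],
    [0, 40, 0],
    [0, 40, 0],
    [0, 0, 0],
    [0, 0, 0]
  ],
  "delta_rot": [
    [0, 0, 0],
    [0, 0, 0],
    [0, 0, 0],
    [0, 0, 0],
    [0, 0, 0],
    [0, 0, 0.056],
    [0, 0, 0.057],
    [0, 0, 0],
    [0, 0, 0],
    [0, 0, 0],
    [0, 0, 0],
    [0, 0, 0],
    [0, 0, 0]
  ]
}}

```text
time_s: 6.53
ee_pos: [573.8, -26.4, 398.8]
tcp_rot: [-3.135, 0.184, -0.001]
ft_force: [-0.4, 1.0, -1.4]
opening: 0.4
finger_force: 0.0
```

Run:
```python
from h import *
s=arm.sense();print(s['ee_pos'],s['tcp_rot'],s['ft_force'])
p,d=arm.grab_frame("side");q,dt=arm.grab_frame("top");w,dw=arm.grab_frame("wrist")
cv2.imwrite("pics/w3.png",w);np.save("w3d.npy",dw);np.savez("s3.npz",**s)
a=p[220:460,120:400].repeat(2,0).repeat(2,1)[:480];b=cv2.resize(q[190:310,130:230],(240*5//6*2,480))
cv2.imwrite("pics/c3.png",np.hstack([a,b])[:, :800])
g=q.max(2);m=np.zeros(g.shape,bool);m[212:275,160:215]=g[212:275,160:215]<70
for c,st,l in blobs(m,60,3000): print(c,st,cast("top",c,175)[0].round(1),1220-np.median(dt[l]))
```

```text
[573.80170791 -26.41574822 398.84004608] [-3.13549834e+00  1.83642140e-01 -1.30448998e-03] [-0.4300814   1.03433329 -1.40531969]
[211.03030303 242.73484848] [208 212   7  63 264] [593.6 167.9 175. ] 113.63269
[174.92875989 244.8469657 ] [171 221  12  49 379] [590.9 241.  175. ] 175.16211
```

View pics/c3.png

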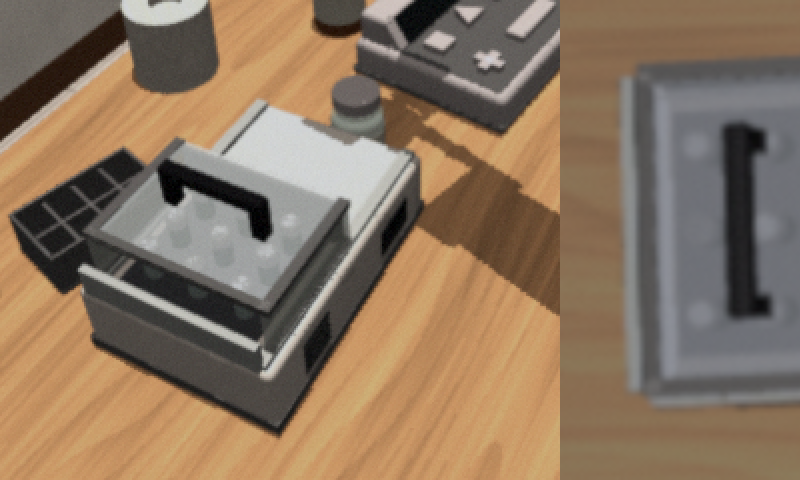

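View pics/w3.png

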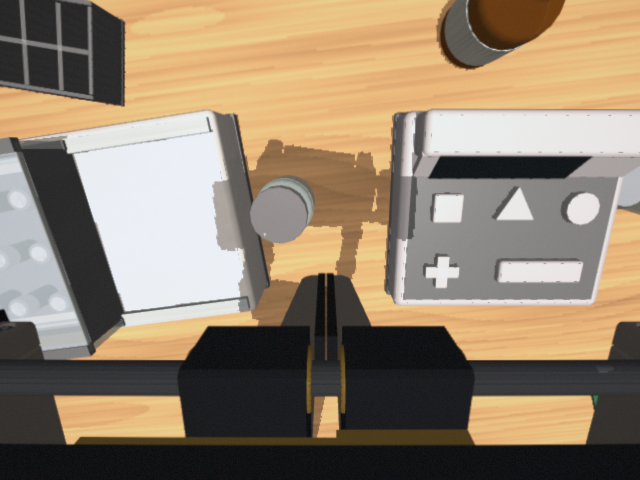

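The shield now sits over the tubes with its handle at y≈241, and the small strip at the end matches the expected 13 mm margin. The wrist view shows the keys square (448,208), triangle (515,205), round (581,208), cross (441,271) and bar (540,271).

Next I'll check the heater centre and refine the key positions.

Run:
```python
from h import *
s=dict(np.load("s3.npz"));w=cv2.imread("pics/w3.png");dw=np.load("w3d.npy")
g=w.min(2);m=np.zeros(g.shape,bool);m[182:290,420:606]=g[182:290,420:606]>150
K={}
for c,st,l in blobs(m,300,4000):
    P=cast("wrist",c,60,s)[0];print(c.round(),st,P.round(1));K[round(c[0])]=P
# heater outline top: rim, non-wood (low saturation) column extents
t=cv2.imread("pics/top0.png");hsv=cv2.cvtColor(t,cv2.COLOR_BGR2HSV)
lo=((hsv[...,1]<60)&(np.arange(480)[:,None]>195)&(np.arange(480)[:,None]<300)).astype(np.uint8)
for c,st,l in blobs(lo,2000,20000):
    r=cv2.minAreaRect(np.argwhere(l)[:,::-1].astype(np.float32));B=cv2.boxPoints(r)
    print(st,c,r,cast("top",B,80).round(0).tolist(),cast("top",r[0],80).round(1))
```

```text
[516. 209.] [497 187  37  34 701] [ 569.9 -211.8   60. ]
[583. 208.] [567 192  33  33 830] [ 562.6 -276.3   60. ]
[448. 208.] [433 194  31  30 847] [ 578.  -146.2   60. ]
[442. 272.] [426 257  34  32 633] [ 512.7 -138.9   60. ]
[540. 271.] [ 498  261   86   22 1810] [ 501.9 -237.9   60. ]
[  145   200   133    92 11132] [210.35330579 246.0620733 ] ((209.65390014648438, 245.78968811035156), (86.80020904541016, 130.80712890625), 87.1014175415039) [[685.0, 341.0, 80.0], [693.0, 51.0, 80.0], [502.0, 44.0, 80.0], [493.0, 330.0, 80.0]] [[592.9 191.   80. ]]
[ 337  208  103   92 8503] [388.18111255 255.35952017] ((388.728515625, 255.83387756347656), (97.81277465820312, 89.38653564453125), 4.899092674255371) [[477.0, -85.0, 80.0], [672.0, -106.0, 80.0], [649.0, -322.0, 80.0], [454.0, -298.0, 80.0]] [[ 562.5 -202.5   80. ]]
```

Call:
{"name": "send_rows", "arguments": {
  "fingers": [0, 0, 0, 0, 0, 0, 0, 0, 0, 0, 0, 0, 0, 0, 0],
  "dp": [
    [2.4, 31, 0],
    [2.4, 31, 0],
    [2.4, 31, 0],
    [2.4, 31, 0],
    [2.4, 31, 0],
    [2.4, 31, 0],
    [2.4, 31, 0],
    [2.4, 31, 0],
    [0, 0, 0],
    [0, 0, 32],
    [0, 0, 32],
    [0, 0, 32],
    [0, 0, 32],
    [0, 0, 0],
    [0, 0, 0]
  ],
  "delta_rot": [
    [0, 0, 0],
    [0, 0, 0],
    [0, 0, 0],
    [0, 0, 0],
    [0, 0, 0],
    [0, 0, 0],
    [0, 0, 0],
    [0, 0, 0],
    [0, 0, 0],
    [0, 0, 0],
    [0, 0, 0],
    [0, 0, 0],
    [0, 0, 0],
    [0, 0, 0],
    [0, 0, 0]
  ]
}}

```text
time_s: 7.93
ee_pos: [565.1, -271.1, 269.2]
tcp_rot: [-3.134, 0.174, 0.005]
ft_force: [-0.4, 0.1, 0.4]
opening: 0.1
finger_force: 0.0
```

Call:
{"name": "send_rows", "arguments": {
  "fingers": [0, 0, 0, 0, 0, 0, 0],
  "dp": [
    [-1, 4, 8],
    [0, 0, 6],
    [0, 0, 3],
    [0, 0, 3],
    [0, 0, 3],
    [0, 0, 2],
    [0, 0, 0]
  ],
  "delta_rot": [
    [0, 0, 0],
    [0, 0, 0],
    [0, 0, 0],
    [0, 0, 0],
    [0, 0, 0],
    [0, 0, 0],
    [0, 0, 0]
  ]
}}

```text
time_s: 8.52
ee_pos: [563.9, -277.2, 246.3]
tcp_rot: [3.136, -0.178, 0.002]
ft_force: [0.0, 0.1, 3.3]
opening: 0.4
finger_force: 1.9
```

Call:
{"name": "send_rows", "arguments": {
  "fingers": [0, 0, 0, 0],
  "dp": [
    [0, 0, 2],
    [0, 0, 2],
    [0, 0, 1],
    [0, 0, 0]
  ],
  "delta_rot": [
    [0, 0, 0],
    [0, 0, 0],
    [0, 0, 0],
    [0, 0, 0]
  ]
}}

```text
time_s: 8.85
ee_pos: [564.2, -277.2, 244.2]
tcp_rot: [3.136, -0.177, 0.001]
ft_force: [-7.5, 4.4, 20.0]
opening: 0.4
finger_force: 10.1
```

Call:
{"name": "send_rows", "arguments": {
  "fingers": [0, 0, 0, 0, 0, 0, 0, 0, 0, 0, 0, 0],
  "dp": [
    [0, 0, -5],
    [0, 0, -15],
    [0, 0, -25],
    [0, 0, 0],
    [0, -33, 0],
    [0, -33, 0],
    [0, -33, 0],
    [0, -33, 0],
    [0, 0, 0],
    [0, 0, 10],
    [0, 0, 10],
    [0, 0, 0]
  ],
  "delta_rot": [
    [0, 0, 0],
    [0, 0, 0],
    [0, 0, 0],
    [0, 0, 0],
    [0, 0, 0],
    [0, 0, 0],
    [0, 0, 0],
    [0, 0, 0],
    [0, 0, 0],
    [0, 0, 0],
    [0, 0, 0],
    [0, 0, 0]
  ]
}}

```text
time_s: 9.85
ee_pos: [577.3, -146.4, 262.2]
tcp_rot: [-3.135, 0.18, 0.008]
ft_force: [-0.1, 0.5, -0.8]
opening: 0.6
finger_force: 0.0
```

Call:
{"name": "send_rows", "arguments": {
  "fingers": [0, 0, 0, 0, 0, 0, 0, 0, 0],
  "dp": [
    [1.5, -1, 5],
    [0, 0, 4],
    [0, 0, 3],
    [0, 0, 3],
    [0, 0, 2],
    [0, 0, 2],
    [0, 0, 2],
    [0, 0, 1],
    [0, 0, 0]
  ],
  "delta_rot": [
    [0, 0, 0],
    [0, 0, 0],
    [0, 0, 0],
    [0, 0, 0],
    [0, 0, 0],
    [0, 0, 0],
    [0, 0, 0],
    [0, 0, 0],
    [0, 0, 0]
  ]
}}

```text
time_s: 10.6
ee_pos: [580.2, -145.3, 244.5]
tcp_rot: [3.136, -0.177, 0.0]
ft_force: [-3.8, -1.7, 7.1]
opening: 0.3
finger_force: 2.9
```

One more small step to be sure the key is at its stop.

Call:
{"name": "send_rows", "arguments": {
  "fingers": [0, 0, 0],
  "dp": [
    [0, 0, 2],
    [0, 0, 0],
    [0, 0, 0]
  ],
  "delta_rot": [
    [0, 0, 0],
    [0, 0, 0],
    [0, 0, 0]
  ]
}}

```text
time_s: 10.85
ee_pos: [580.4, -145.3, 244.3]
tcp_rot: [3.136, -0.177, -0.0]
ft_force: [-7.8, 0.2, 16.5]
opening: 0.3
finger_force: 8.4
```

Call:
{"name": "send_rows", "arguments": {
  "fingers": [0, 0, 0, 0, 0, 0, 0, 0, 0, 0, 0, 0],
  "dp": [
    [0, 0, -5],
    [0, 0, -15],
    [0, 0, -25],
    [0, 0, 0],
    [-16.6, 25, 0],
    [-16.6, 25, 0],
    [-16.6, 25, 0],
    [-16.6, 25, 0],
    [0, 0, 0],
    [0, 0, 10],
    [0, 0, 10],
    [0, 0, 0]
  ],
  "delta_rot": [
    [0, 0, 0],
    [0, 0, 0],
    [0, 0, 0],
    [0, 0, 0],
    [0, 0, 0],
    [0, 0, 0],
    [0, 0, 0],
    [0, 0, 0],
    [0, 0, 0],
    [0, 0, 0],
    [0, 0, 0],
    [0, 0, 0]
  ]
}}

```text
time_s: 11.85
ee_pos: [502.4, -235.2, 263.3]
tcp_rot: [-3.133, 0.176, 0.006]
ft_force: [-0.8, 0.5, -0.3]
opening: 0.8
finger_force: 0.0
```

Call:
{"name": "send_rows", "arguments": {
  "fingers": [0, 0, 0, 0, 0, 0, 0, 0, 0, 0],
  "dp": [
    [0.5, 1, 6],
    [0, 0, 4],
    [0, 0, 3],
    [0, 0, 3],
    [0, 0, 2],
    [0, 0, 2],
    [0, 0, 2],
    [0, 0, 2],
    [0, 0, 0],
    [0, 0, 0]
  ],
  "delta_rot": [
    [0, 0, 0],
    [0, 0, 0],
    [0, 0, 0],
    [0, 0, 0],
    [0, 0, 0],
    [0, 0, 0],
    [0, 0, 0],
    [0, 0, 0],
    [0, 0, 0],
    [0, 0, 0]
  ]
}}

```text
time_s: 12.68
ee_pos: [503.6, -237.7, 244.3]
tcp_rot: [-3.136, 0.178, -0.0]
ft_force: [-3.8, 5.5, 13.0]
opening: 0.4
finger_force: 6.6
```

The bar key is at its stop (13 N, and the same height as the other two). I'll release it, back away and check the scene.

Call:
{"name": "send_rows", "arguments": {
  "fingers": [0, 0, 0, 0, 0, 0, 0, 0, 0, 0],
  "dp": [
    [0, 0, -5],
    [0, 0, -15],
    [0, 0, -30],
    [0, 0, -40],
    [0, 0, -40],
    [-30, 20, -20],
    [-30, 20, 0],
    [-30, 20, 0],
    [0, 0, 0],
    [0, 0, 0]
  ],
  "delta_rot": [
    [0, 0, 0],
    [0, 0, 0],
    [0, 0, 0],
    [0, 0, 0],
    [0, 0, 0],
    [0, 0, 0],
    [0, 0, 0],
    [0, 0, 0],
    [0, 0, 0],
    [0, 0, 0]
  ]
}}

```text
time_s: 13.52
ee_pos: [405.9, -288.2, 392.8]
tcp_rot: [3.135, -0.183, 0.001]
ft_force: [0.3, -0.3, -0.1]
opening: 0.2
finger_force: 0.0
```

Run:
```python
from h import *
print(arm.sense()['ft_force'],arm.sense()['dq'].round(3))
p,_=arm.grab_frame("side");q,_=arm.grab_frame("top")
cv2.imwrite("pics/f.png",np.vstack([q[100:330,100:500],p[150:420,100:500]]))
g=q.max(2);m=np.zeros(g.shape,bool);m[212:275,160:205]=g[212:275,160:205]<70
for c,st,l in blobs(m,60,3000): print(c,cast("top",c,175)[0].round(1))
```

```text
[ 0.25093727 -0.26876898 -0.11388669] [ 0.046  0.029 -0.02   0.014 -0.001  0.012]
[174.928 244.784] [591. 241. 175.]
```

View pics/f.png

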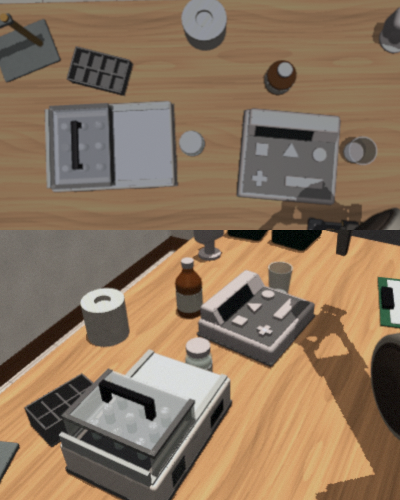

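The shield is still shut (handle at y=241 as before), all the keys are up, and the loose objects are where they started. The arm is clear, so I'm handing in.

```bash
python3 -c "
from bench import arm
print(arm.finish_job())"
```

```text
the job is handed in; nothing more can be done
None
```

I slid the shield shut to its stop, then pressed the round, square and bar keys in that order, each right down and let up again; the job is handed in at about 13.6 s, but the hand-in gave no verdict.

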